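# Hold a belt linisher's tensioner back for a belt change

### The job

The belt is off the bench linisher and I am about to slip the new one on. First slide the pawl slide by its grip fully home to its end stop, towards the toothed sector, so that the ratchet is armed; then push the sprung tensioner arm back by its upright handle, past the last click of the ratchet and right back to its stop. The pawl is only there in case your hand slips, so do not let the arm rest on it: finish still holding the handle hard back, and leave the loose tools and pieces where they lie.

Things in the scene. Friction and masses are not known exactly. Their poses are not given: they have to be found in the camera images.
- linisher: Fixed bench belt linisher for jewellery, belt removed: grey housing 200 (x) by 360 mm (y), aluminium deck 95 mm above the table. Origin: centre of its underside. At yaw 0 its front (work rest, switch, slots) faces the robot: x points from front to rear, y to its left seen from the robot, z up. It stands anywhere on the bench, turned by up to 25 degrees.
- drive_drum (a point): Top centre of the rubber drive drum (76 mm diameter, top 163 mm above the table), fixed on the deck at (-30, 115) mm in the linisher's frame. A sheet dust hood, 173 mm high, curves round its +y side, 50 mm from its axis.
- platen_top (a point): Middle of the top edge of the upright steel platen, 165 mm above the table, at (-64, 18) mm in the linisher's frame: 110 mm along y, 6 mm thick. In front of it (-x) is the work rest, x -118 to -71, y -40 to 80 mm, 109 mm above the table.
- tension_pivot (a point): Upright pivot axis of the tensioner arm at deck height, at (45, -95) mm in the linisher's frame; axes as the linisher's. Above it sits the dark round spring can, 46 mm diameter, its bolt ending 153 mm above the table. The toothed ratchet sector (radius 64 mm) lies on its +y side, just above the deck.
- tensioner (a joint): Angle a of the sprung tensioner arm, rad: 0 at rest, 0.54 at its back stop; grows as it is pushed back (clockwise from above, handle towards the linisher's +y). Handle axis: tension_pivot + 145 mm (cos b, sin b), b = 3.587 - a, in the linisher's frame. Spring at the handle 5 N at rest, 12 N at the stop. Armed, it clicks over 3 teeth; let go it would rest on the pawl at 0.14, 0.28 or 0.42.
- tension_handle: Upright round handle at the end of the tensioner arm: black plastic sleeve, 20 mm diameter, 50 mm long (151 to 201 mm above the table), turning freely on a 12 mm steel post; taller than all round it. Origin on its axis at its lower end, 151 mm above the table, z up; it travels with the arm.
- handle_mid (a point): Middle of the handle's black part, on its axis, 176 mm above the table. The aluminium idler drum (50 mm diameter, top 163 mm, with a small nut to 169 mm) stands on the same arm, its axis 47.5 mm from the handle's, towards the pivot.
- pawl_slide (a joint): Travel of the pawl slide, m: 0 = withdrawn, away from the toothed sector; 0.030 = home at its end stop, pawl in the ratchet. It moves along -y of the linisher, needs about 5 N and stays where it is left. Starts between 0 and 0.010.
- slide_grip (a point): Top centre of the pawl slide's upright black grip block: 18 mm (linisher x) by 24 mm (linisher y), 34 mm tall on its flat steel plate, top 136 mm above the table, on the rear part of the deck behind the platen; moves with the slide. Axes as the linisher's. Nothing else stands within 40 mm of it.
- pawl (a joint): Angle of the small sprung steel pawl on the slide, rad: 0 = dropped in, about 0.11 = lifted on a tooth's crest; it springs back by itself (the click).
- hex_key: Bystander: dark L-shaped hex key, 76 by 27 mm, 6 mm thick, lying loose on the linisher's deck behind the hood. Origin underneath the middle of its long leg.
- ring_blank: Bystander: brass ring, 21 mm diameter, 6 mm high, lying loose on the work rest. Origin: centre of its underside.
- pliers: Bystander: pliers with red handles, about 150 mm long, 14 mm high, lying on the table in front of the linisher. Origin: under their middle.
- ring_clamp: Bystander: wooden ring clamp, 120 by 30 by 22 mm, on the table in front of the linisher. Origin: centre of its underside.
- brass_brush: Bystander: oval brass brush lying bristles down, 122 by 52 by 36 mm, on the table to the right (-y side) of the linisher. Origin: centre of its underside.
- bench_block: Bystander: square steel block, 75 by 75 by 22 mm, on the table to the left (+y side) of the linisher. Origin: centre of its underside.
- ring_mandrel: Bystander: tapered steel ring mandrel with a wooden handle, 320 mm long, 27 mm high, on the table behind the linisher. Origin: underneath, near its middle, y towards the handle.
- file: Bystander: flat file with a wooden handle, 250 mm long, 22 mm high, on the table to the left of the linisher. Origin: underneath, near its middle.

How it is judged:
By the outcome, as a careful person would: the job done as asked, in the order asked, and still so for the second after the job is handed in, while the arm keeps its last pose, push and grip.
It also fails if it takes over 43 s, if anything falls off the work surface, if the arm or the gripper's body presses on something with over 40 N, if the wrist force passes 120 N, or if a joint passes its speed limit or range.

### The arm

A 6-joint arm with a two-finger parallel gripper is mounted at the origin on the work surface. World frame = base frame: x ahead of the robot, y to its left, z up, the work surface at z = 0. Lengths are in m, angles in degrees, forces in N, time in s.
With the tool pointing down it reaches from about 0.35 to 0.875 m from the base axis. Payload 4.2 kg.
Tool frame: the origin (TCP) lies midway between the tips of the shut fingers; the grasp point (between the pads) lies 19 mm behind it (pinch_z is the distance from the TCP to the grasp point, in m); z points along the fingers, y is the line along which they close (so a half turn about z gives the same grasp; the last joint's range is limited). The gripper opens to 87 mm and grips with 3 to 60 N. Pads are 19 mm wide; open, the fingers measure 117 mm over their backs; the gripper's body (75 mm by 190 mm) begins 51 mm behind the grasp point.
Start: joints at [80.592, 22.042, 0.453, 0, -68.411, -14.817], TCP at [0.256, 0.57, 0.223] pointing down, gripper open.
Joint ranges: [-179.83, 179.83], [-69.29, 118.12], [-61.27, 80.66], [-181.25, 117.63], [-171.15, -9.14], [-177.46, 177.46]. Speed limits (degrees/s): [159.86, 159.86, 180, 180, 180, 180].

### API

Orientations are given as a 3x3 rotation matrix whose columns are the frame's x, y, z axes.
In Python, from workcell import * gives the robot as it stands. The module is installed in compiled form; this text tells all that it offers.
- The arm moves only by the tool arm_command, never from a script. Its argument "commands" is a list of rows, each an object of numbers: "dx", "dy", "dz": the shift along the tool's x, y, z each as a share of 20 mm, from -1 to 1; "rx", "ry", "rz": the turn, a rotation vector about the tool's x, y, z each as a share of 0.12 rad, from -1 to 1. A call has exactly 8 rows; each row shifts and turns the commanded pose from where the row before left it, along the tool's axes as they then stand; what a row does not reach is not made up. A row lasts 1/12 s, in which the tool goes at most 41.7 mm and 7.16 degrees, less where a joint would pass 70% of its speed; a pose out of reach is approached as far as the arm can. A call with a number of a shift or a turn outside -1 to 1 is refused whole. A call with a gripper value outside its range is refused whole. "claw" is the gripper's target within -1 to 1 (fully open at 1, half-way at 0, shut at -1), set as the call begins (left out, the last holds). The fingers move at their own pace and stop on an object; the grip force is fixed at half the most. Time passes only in rows, so rows that do not move let the fingers close, or fill a call up. It gives the time, the measured TCP pose, the force, the opening and the grip force at its end, in the units of the state.
- state(): the state, without advancing time (a new reading comes with each control period).
- grab_frame(name): name is "scene" or "top" or "wrist"; returns the picture (400x640x3 uint8, red, green, blue); there is no depth.
- camera_info(name): a dict with "vfov" (degrees; the focal length in pixels is half the picture's height over the tangent of half this angle, whatever the lens; pixels are square), "cx", "cy" (the principal point, pixels), "R" (3x3) and "t" (3): a world point X has camera coordinates R X + t. Camera axes: x right, y down, z forward; pixel columns grow to the right and rows downward; lengths in m; the calibration is good to about 2 mm. A picture is of the moment at which its call begins: read the wrist's pose just before it. camera_info takes no time and is no camera call; for the wrist camera it gives the pose at the moment of the call.
- finish_job(): hands the job in; it is judged then, once.
Trained networks look in the newest picture that a camera, given by its name, has taken for a name from the list of things; names that differ only in an ending like _2 or _b are one class to them, and where a whole thing is asked for, a point or a joint stands for the part that bears it (a point fixed in the world has none). Each returns a list of dicts, best first, with "p" (0 to 1); they miss things now and then, are a little off and sometimes report something else, mostly with a low value. They report only what shows in the picture. A call takes as long as a camera call.
- look_for(target, camera): "box" ([left, top, right, bottom] in pixels, round what is visible of it).
The state is a dict: "time": time; "joint_pos": joint angles; "dq": joint speeds; "joint_torque": joint torques, N m; "ee_pos": TCP position; "ee_rot": TCP orientation; "ft_force": force on the tool from outside, world axes, zero at the start; "torque": the same for the moment, N m; "opening": finger opening in m; "grasp_force": force on a finger pad.
Only numpy, scipy, OpenCV 4.12 (cv2) and the standard library are available. Lean on these libraries where they do the work, as an engineer would, in place of code of your own. Each camera call takes 0.05 s, during which the arm holds its last target. There are 200 camera calls.

## Working session

There is one attempt and no reset: what is moved stays moved. The work goes in short steps, Python scripts to look and compute and a tool call to move; the robot and the scene stay as the last step left them, time stands still between calls to the robot, and variables do not carry over. Pictures are saved under pics/ and viewed, at most 10 in all, crops included, and the job is handed in when it is done.

Besides the shell and the picture viewer there is one more tool, called after "Emit:" by a JSON object that holds its "name" and its "arguments". arm_command: Moves the arm, as the interface text tells. Shift numbers are shares of 20 mm and turn numbers shares of 0.12 rad, none past 1 either way. Its arguments: {"type":"object","properties":{"commands":{"type":"array"},"claw":{"type":"number"}},"required":["commands"]}

```bash
mkdir -p pics
python3 - <<'E'
from workcell import *
import cv2,numpy as np
for n in ["scene","top"]:
    im=grab_frame(n); cv2.imwrite(f"pics/{n}0.png",im[:,:,::-1])
    c=camera_info(n); print(n,c)
    for t in ["slide_grip","tension_handle","linisher","drive_drum","platen_top","tension_pivot"]:
        try: print(t,[(np.round(d["box"]).tolist(),round(d["p"],2)) for d in look_for(t,n)[:2]])
        except Exception as e: print(t,e)
s=state();print(s)
E
```

```text
scene {'vfov': 57.2215426372792, 'cx': 317.55812820661316, 'cy': 199.41905031429945, 'R': array([[-0.73960775,  0.67299397, -0.00771377],
       [ 0.54221813,  0.58901945, -0.59921247],
       [-0.39872282, -0.44736473, -0.80055288]]), 't': array([ 0.38484357, -0.29505264,  1.22949833])}
slide_grip [([278.0, 200.0, 318.0, 233.0], 0.64), ([280.0, 118.0, 293.0, 138.0], 0.34)]
tension_handle []
linisher [([221.0, 118.0, 385.0, 296.0], 0.58), ([215.0, 224.0, 302.0, 317.0], 0.27)]
drive_drum [([223.0, 119.0, 386.0, 295.0], 0.62)]
platen_top [([226.0, 123.0, 384.0, 298.0], 0.91)]
tension_pivot [([229.0, 120.0, 383.0, 293.0], 0.79)]
top {'vfov': 45.28913228260715, 'cx': 313.58287314035937, 'cy': 196.2335308075137, 'R': array([[-0.01920575, -0.99961654,  0.0199476 ],
       [-0.98307791,  0.01524511, -0.18255247],
       [ 0.18217836, -0.02311611, -0.98299374]]), 't': array([0.07356521, 0.59656793, 1.37246786])}
slide_grip []
tension_handle [([294.0, 162.0, 328.0, 187.0], 0.6), ([377.0, 208.0, 384.0, 219.0], 0.4)]
linisher [([251.0, 153.0, 384.0, 233.0], 0.73)]
drive_drum [([249.0, 155.0, 38
[... 255 characters left out ...]
7e-03,
       -6.84108830e+01, -1.48174374e+01]), 'dq': array([ 0.07219685,  0.07070303, -0.02747494,  0.0219981 , -0.01889039,
       -0.09834825]), 'joint_torque': array([ 3.01889904e-04, -3.90325999e+01,  1.87585884e+01,  4.22375053e+00,
        1.55267841e-02, -9.71838290e-06]), 'ee_pos': array([0.2564008 , 0.56995476, 0.2225637 ]), 'ee_rot': array([[ 9.11935543e-01, -4.10333479e-01, -2.84665205e-05],
       [-4.10333478e-01, -9.11935543e-01,  3.61894748e-05],
       [-4.08093850e-05, -2.13217020e-05, -9.99999999e-01]]), 'ft_force': array([-0.73220918, -0.47267133,  0.68784632]), 'torque': array([-0.03646934, -0.02250155, -0.04113044]), 'grasp_force': 0.0, 'opening': 0.08678234035595286}
```

Run:
```python
import cv2,numpy as np
a=cv2.imread("pics/scene0.png")[100:320,190:410]; b=cv2.imread("pics/top0.png")[130:270,220:420]
cv2.imwrite("pics/s_c.png",cv2.resize(a,(600,600),interpolation=2)); cv2.imwrite("pics/t_c.png",cv2.resize(b,(800,560),interpolation=2))
```

```text
(no output)
```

View pics/s_c.png

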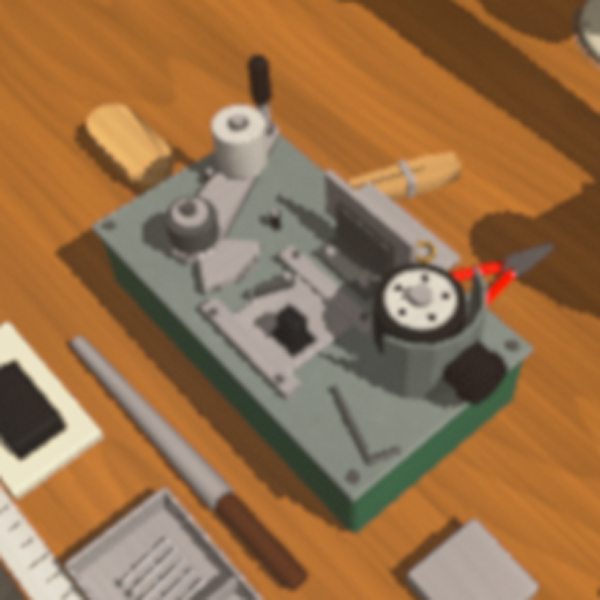

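View pics/t_c.png

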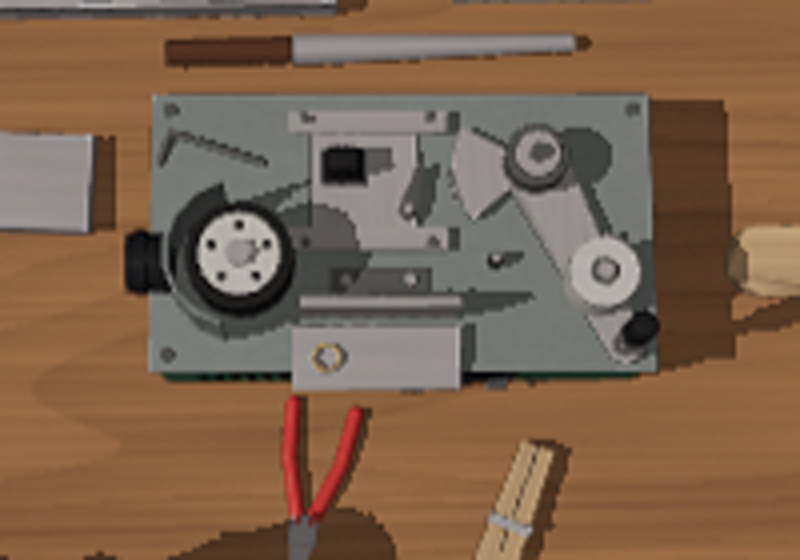

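Both views are clear. In the top crop the drum is at (240,252), the spring-can bolt at (540,150), the handle top at (643,320) and the grip at (343,162). In the scene crop they are at (420,297), (187,208), (258,62) and (292,320). The linisher is nearly square to the robot.

```bash
cat > h.py <<'E'
from workcell import *
import numpy as np
from scipy.optimize import least_squares
def proj(n,X,c=None):
    c=c or camera_info(n); f=200/np.tan(np.radians(c["vfov"]/2))
    p=c["R"]@X+c["t"]; return np.array([c["cx"]+f*p[0]/p[2],c["cy"]+f*p[1]/p[2]])
def W(p,l):
    c,s=np.cos(p[2]),np.sin(p[2]); return np.array([p[0]+c*l[0]-s*l[1],p[1]+s*l[0]+c*l[1],l[2]])
def handle(a): b=3.587-a; return np.array([.045+.145*np.cos(b),-.095+.145*np.sin(b),.201])
E
python3 - <<'E'
from h import *
L=dict(rl=(.1,.18,.095),rr=(.1,-.18,.095),fl=(-.1,.18,.095),drum=(-.03,.115,.163),piv=(.045,-.095,.153),h=handle(0))
top=dict(rl=(153,95),rr=(648,100),drum=(240,252),piv=(540,150),h=(643,320),g=(343,160))
sc=dict(rl=(355,500),rr=(97,228),fl=(530,350),drum=(420,297),piv=(187,208),h=(258,62),g=(292,317))
obs=[("top",k,np.array(v)/4+[220,130]) for k,v in top.items()]+[("scene",k,np.array(v)/(600/220)+[190,100]) for k,v in sc.items()]
def r(p):
    return np.concatenate([proj(n,W(p,(p[3],p[4],.136) if k=="g" else L[k]))-o for n,k,o in obs])
s=least_squares(r,[.5,0,0,.03,.03],loss="soft_l1"); p=s.x
print(np.round(p,4),np.degrees(p[2]))
for (n,k,o),e in zip(obs,r(p).reshape(-1,2)): print(n,k,np.round(e,1))
for a in(0,.54): print("handle",a,W(p,handle(a)))
print("grip",W(p,(p[3],p[4],.136)))
for n in("top","scene"):
    c=camera_info(n);print(-c["R"].T@c["t"])
c=camera_info("wrist"); s=state(); print((s["ee_rot"].T@(-c["R"].T@c["t"]-s["ee_pos"])), (c["R"]@s["ee_rot"]).round(3),c["vfov"])
E
```

```text
[ 0.6172  0.0467 -0.0128  0.0431  0.0421] -0.73344984886712
top rl [-0.5 -0.1]
top rr [-1.8 -1.4]
top drum [-1.6 -0.2]
top piv [-1.2 -0.5]
top h [-0.5  0.5]
top g [-0.9 -0.8]
scene rl [-0.9 -2.1]
scene rr [-0.9 -1.4]
scene fl [-0.2 -1.1]
scene drum [0.1 0.7]
scene piv [ 0.5 -1.1]
scene h [-0.2 -1.4]
scene g [ 0.  -1.7]
handle 0 [ 0.52934694 -0.10966787  0.201     ]
handle 0.54 [ 0.51682436 -0.03333613  0.201     ]
grip [0.66089229 0.08821432 0.136     ]
[0.33785168 0.09616837 1.45656481]
[0.93484521 0.46482853 0.81044781]
[ 0.07973172 -0.00036381 -0.16182571] [[ 0.     1.    -0.001]
 [-0.956  0.    -0.293]
 [-0.293  0.001  0.956]] 67.97524047346498
```

Emit:
{"name": "arm_command", "arguments": {"commands": [{"rz": -0.86}, {"rz": -0.86}, {"rz": -0.86}, {"rz": -0.86}, {}, {}, {}, {}], "claw": 0.25}}

```text
invalid input
```

Emit:
{"name": "arm_command", "arguments": {"commands": [{"dx": 0, "dy": 0, "dz": 0, "rx": 0, "ry": 0, "rz": -0.86}, {"dx": 0, "dy": 0, "dz": 0, "rx": 0, "ry": 0, "rz": -0.86}, {"dx": 0, "dy": 0, "dz": 0, "rx": 0, "ry": 0, "rz": -0.86}, {"dx": 0, "dy": 0, "dz": 0, "rx": 0, "ry": 0, "rz": -0.86}, {"dx": 0, "dy": 0, "dz": 0, "rx": 0, "ry": 0, "rz": 0}, {"dx": 0, "dy": 0, "dz": 0, "rx": 0, "ry": 0, "rz": 0}, {"dx": 0, "dy": 0, "dz": 0, "rx": 0, "ry": 0, "rz": 0}, {"dx": 0, "dy": 0, "dz": 0, "rx": 0, "ry": 0, "rz": 0}], "claw": 0.25}}

```text
time: 1.37
ee_pos: [0.2564, 0.57, 0.2226]
ee_rot: [[1.0, -0.012, -0.0], [-0.012, -1.0, -0.0], [-0.0, 0.0, -1.0]]
ft_force: [0.3, -0.4, 0.5]
opening: 0.0552
grasp_force: 0.0
```

Emit:
{"name": "arm_command", "arguments": {"commands": [{"dx": 0.86, "dy": 0.99, "dz": 0, "rx": 0, "ry": 0, "rz": 0}, {"dx": 0.86, "dy": 0.99, "dz": 0, "rx": 0, "ry": 0, "rz": 0}, {"dx": 0.86, "dy": 0.99, "dz": 0, "rx": 0, "ry": 0, "rz": 0}, {"dx": 0.86, "dy": 0.99, "dz": 0, "rx": 0, "ry": 0, "rz": 0}, {"dx": 0.86, "dy": 0.99, "dz": 0, "rx": 0, "ry": 0, "rz": 0}, {"dx": 0.86, "dy": 0.99, "dz": 0, "rx": 0, "ry": 0, "rz": 0}, {"dx": 0.86, "dy": 0.99, "dz": 0, "rx": 0, "ry": 0, "rz": 0}, {"dx": 0.86, "dy": 0.99, "dz": 0, "rx": 0, "ry": 0, "rz": 0}]}}

```text
time: 2.03
ee_pos: [0.3931, 0.4091, 0.2227]
ee_rot: [[1.0, -0.011, 0.0], [-0.011, -1.0, 0.0], [0.0, -0.0, -1.0]]
ft_force: [-0.3, 0.4, -0.5]
opening: 0.0545
grasp_force: 0.0
```

Emit:
{"name": "arm_command", "arguments": {"commands": [{"dx": 0.86, "dy": 0.99, "dz": 0, "rx": 0, "ry": 0, "rz": 0}, {"dx": 0.86, "dy": 0.99, "dz": 0, "rx": 0, "ry": 0, "rz": 0}, {"dx": 0.86, "dy": 0.99, "dz": 0, "rx": 0, "ry": 0, "rz": 0}, {"dx": 0.86, "dy": 0.99, "dz": 0, "rx": 0, "ry": 0, "rz": 0}, {"dx": 0.86, "dy": 0.99, "dz": 0, "rx": 0, "ry": 0, "rz": 0}, {"dx": 0.86, "dy": 0.99, "dz": 0, "rx": 0, "ry": 0, "rz": 0}, {"dx": 0.86, "dy": 0.99, "dz": 0, "rx": 0, "ry": 0, "rz": 0}, {"dx": 0.86, "dy": 0.99, "dz": 0, "rx": 0, "ry": 0, "rz": 0}]}}

```text
time: 2.7
ee_pos: [0.5292, 0.2493, 0.2227]
ee_rot: [[1.0, -0.011, 0.0], [-0.011, -1.0, 0.0], [0.0, -0.0, -1.0]]
ft_force: [0.8, 0.5, 0.1]
opening: 0.0543
grasp_force: 0.0
```

Emit:
{"name": "arm_command", "arguments": {"commands": [{"dx": 0.86, "dy": 0.99, "dz": 0, "rx": 0, "ry": 0, "rz": 0}, {"dx": 0.86, "dy": 0.99, "dz": 0, "rx": 0, "ry": 0, "rz": 0}, {"dx": 0.86, "dy": 0.99, "dz": 0, "rx": 0, "ry": 0, "rz": 0}, {"dx": 0.86, "dy": 0.99, "dz": 0, "rx": 0, "ry": 0, "rz": 0}, {"dx": 0.86, "dy": 0.99, "dz": 0, "rx": 0, "ry": 0, "rz": 0}, {"dx": 0.86, "dy": 0.99, "dz": 0, "rx": 0, "ry": 0, "rz": 0}, {"dx": 0.86, "dy": 0.99, "dz": 0, "rx": 0, "ry": 0, "rz": 0}, {"dx": 0, "dy": 0, "dz": 0, "rx": 0, "ry": 0, "rz": 0}]}}

```text
time: 3.37
ee_pos: [0.6496, 0.1073, 0.2219]
ee_rot: [[1.0, -0.015, 0.0], [-0.015, -1.0, -0.001], [0.0, 0.001, -1.0]]
ft_force: [0.5, 0.4, 0.2]
opening: 0.0539
grasp_force: 0.0
```

Run:
```python
from h import *
import cv2
s=state();c=camera_info("wrist");im=grab_frame("wrist");print(s["ee_pos"],s["opening"])
cv2.imwrite("pics/w1.png",im[:,:,::-1])
p=[.6172,.0467,-.0128]
for n,l in dict(grip=(.0431,.0421,.136),piv=(.045,-.095,.153),drum=(-.03,.115,.163),h=handle(0)).items(): print(n,proj("wrist",W(p,l),c).round())
```

```text
[0.64963207 0.10727343 0.22185543] 0.05391075161276158
grip [337. 193.]
piv [508. 196.]
drum [252. 285.]
h [594. 373.]
```

View pics/w1.png

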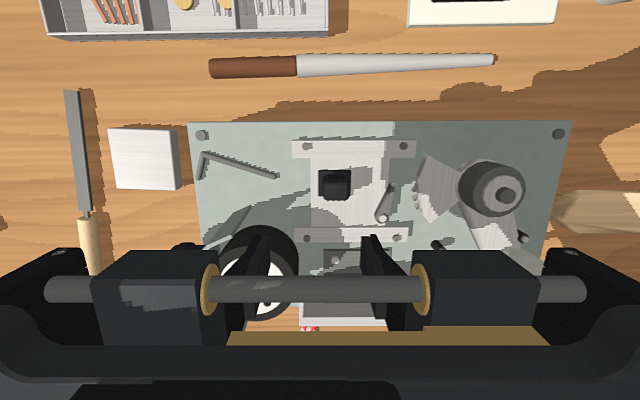

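The wrist view shows the grip at about (336,188) and the bolt at (506,195), both within 3 to 5 px of the prediction. I'll descend over the grip.

Emit:
{"name": "arm_command", "arguments": {"commands": [{"dx": 0.58, "dy": 0.96, "dz": 0, "rx": 0, "ry": 0, "rz": 0}, {"dx": 0, "dy": 0, "dz": 0, "rx": 0, "ry": 0, "rz": 0}, {"dx": 0, "dy": 0, "dz": 0.9, "rx": 0, "ry": 0, "rz": 0}, {"dx": 0, "dy": 0, "dz": 0.9, "rx": 0, "ry": 0, "rz": 0}, {"dx": 0, "dy": 0, "dz": 0.9, "rx": 0, "ry": 0, "rz": 0}, {"dx": 0, "dy": 0, "dz": 0.9, "rx": 0, "ry": 0, "rz": 0}, {"dx": 0, "dy": 0, "dz": 0, "rx": 0, "ry": 0, "rz": 0}, {"dx": 0, "dy": 0, "dz": 0, "rx": 0, "ry": 0, "rz": 0}]}}

```text
time: 4.08
ee_pos: [0.658, 0.0918, 0.15]
ee_rot: [[1.0, -0.009, -0.002], [-0.009, -1.0, -0.001], [-0.002, 0.001, -1.0]]
ft_force: [0.6, 0.1, 1.2]
opening: 0.0541
grasp_force: 0.0
```

Run:
```python
from h import *
import cv2
s=state();c=camera_info("wrist");im=grab_frame("wrist");print(s["ee_pos"],s["opening"])
cv2.imwrite("pics/w2.png",im[100:,100:560,::-1])
p=[.6172,.0467,-.0128]
for dx in(-.009,.009):
  for dy in(-.012,.012): print(proj("wrist",W(p,(.0431+dx,.0421+dy,.136)),c).round()-[100,100])
```

```text
[0.65803046 0.09183633 0.1499791 ] 0.05410130306636992
[240. 149.]
[203. 148.]
[240. 123.]
[202. 123.]
```

View pics/w2.png

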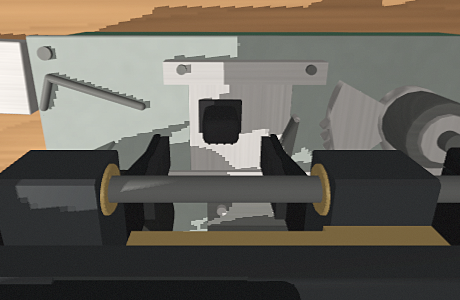

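The grip's top face spans columns 203–241 with its near edge at row 143, about 4 mm further back than estimated. I'll shift +6 mm in x and +3 mm in tool y, then lower.

Emit:
{"name": "arm_command", "arguments": {"commands": [{"dx": 0.3, "dy": 0.16, "dz": 0, "rx": 0, "ry": 0, "rz": 0}, {"dx": 0, "dy": 0, "dz": 0.5, "rx": 0, "ry": 0, "rz": 0}, {"dx": 0, "dy": 0, "dz": 0.5, "rx": 0, "ry": 0, "rz": 0}, {"dx": 0, "dy": 0, "dz": 0.5, "rx": 0, "ry": 0, "rz": 0}, {"dx": 0, "dy": 0, "dz": 0.5, "rx": 0, "ry": 0, "rz": 0}, {"dx": 0, "dy": 0, "dz": 0, "rx": 0, "ry": 0, "rz": 0}, {"dx": 0, "dy": 0, "dz": 0, "rx": 0, "ry": 0, "rz": 0}, {"dx": 0, "dy": 0, "dz": 0, "rx": 0, "ry": 0, "rz": 0}]}}

```text
time: 4.8
ee_pos: [0.6651, 0.088, 0.1106]
ee_rot: [[1.0, -0.01, 0.0], [-0.01, -1.0, -0.0], [0.0, 0.0, -1.0]]
ft_force: [0.1, -0.7, -0.2]
opening: 0.0546
grasp_force: 0.0
```

Emit:
{"name": "arm_command", "arguments": {"commands": [{"dx": 0, "dy": 0, "dz": 0, "rx": 0, "ry": 0, "rz": 0}, {"dx": 0, "dy": 0, "dz": 0, "rx": 0, "ry": 0, "rz": 0}, {"dx": 0, "dy": 0, "dz": 0, "rx": 0, "ry": 0, "rz": 0}, {"dx": 0, "dy": 0, "dz": 0, "rx": 0, "ry": 0, "rz": 0}, {"dx": 0, "dy": 0, "dz": 0, "rx": 0, "ry": 0, "rz": 0}, {"dx": 0, "dy": 0, "dz": 0, "rx": 0, "ry": 0, "rz": 0}, {"dx": 0, "dy": 0, "dz": 0, "rx": 0, "ry": 0, "rz": 0}, {"dx": 0, "dy": 0, "dz": 0, "rx": 0, "ry": 0, "rz": 0}], "claw": -1}}

```text
time: 5.47
ee_pos: [0.6648, 0.088, 0.1107]
ee_rot: [[1.0, -0.01, 0.0], [-0.01, -1.0, -0.0], [0.0, 0.0, -1.0]]
ft_force: [-0.2, -0.0, 0.7]
opening: 0.0239
grasp_force: 30.0
```

Gripped at 24 mm, as the block's size predicts. Now slide along -y (tool +y).

Emit:
{"name": "arm_command", "arguments": {"commands": [{"dx": 0, "dy": 0.15, "dz": 0, "rx": 0, "ry": 0, "rz": 0}, {"dx": 0, "dy": 0.15, "dz": 0, "rx": 0, "ry": 0, "rz": 0}, {"dx": 0, "dy": 0.15, "dz": 0, "rx": 0, "ry": 0, "rz": 0}, {"dx": 0, "dy": 0.15, "dz": 0, "rx": 0, "ry": 0, "rz": 0}, {"dx": 0, "dy": 0.15, "dz": 0, "rx": 0, "ry": 0, "rz": 0}, {"dx": 0, "dy": 0.15, "dz": 0, "rx": 0, "ry": 0, "rz": 0}, {"dx": 0, "dy": 0.1, "dz": 0, "rx": 0, "ry": 0, "rz": 0}, {"dx": 0, "dy": 0, "dz": 0, "rx": 0, "ry": 0, "rz": 0}]}}

```text
time: 6.13
ee_pos: [0.6647, 0.0689, 0.1107]
ee_rot: [[1.0, -0.01, 0.001], [-0.01, -1.0, 0.001], [0.001, -0.001, -1.0]]
ft_force: [-1.0, 4.3, 1.9]
opening: 0.0237
grasp_force: 30.0
```

Emit:
{"name": "arm_command", "arguments": {"commands": [{"dx": 0, "dy": 0.1, "dz": 0, "rx": 0, "ry": 0, "rz": 0}, {"dx": 0, "dy": 0.1, "dz": 0, "rx": 0, "ry": 0, "rz": 0}, {"dx": 0, "dy": 0.05, "dz": 0, "rx": 0, "ry": 0, "rz": 0}, {"dx": 0, "dy": 0, "dz": 0, "rx": 0, "ry": 0, "rz": 0}, {"dx": 0, "dy": 0, "dz": 0, "rx": 0, "ry": 0, "rz": 0}, {"dx": 0, "dy": 0, "dz": 0, "rx": 0, "ry": 0, "rz": 0}, {"dx": 0, "dy": 0, "dz": 0, "rx": 0, "ry": 0, "rz": 0}, {"dx": 0, "dy": 0, "dz": 0, "rx": 0, "ry": 0, "rz": 0}]}}

```text
time: 6.8
ee_pos: [0.6647, 0.0669, 0.1108]
ee_rot: [[1.0, -0.009, 0.002], [-0.009, -1.0, 0.005], [0.002, -0.005, -1.0]]
ft_force: [-2.8, 13.1, 2.4]
opening: 0.024
grasp_force: 30.1
```

Emit:
{"name": "arm_command", "arguments": {"commands": [{"dx": 0, "dy": 0.1, "dz": 0, "rx": 0, "ry": 0, "rz": 0}, {"dx": 0, "dy": 0.1, "dz": 0, "rx": 0, "ry": 0, "rz": 0}, {"dx": 0, "dy": 0.05, "dz": 0, "rx": 0, "ry": 0, "rz": 0}, {"dx": 0, "dy": 0, "dz": 0, "rx": 0, "ry": 0, "rz": 0}, {"dx": 0, "dy": 0, "dz": 0, "rx": 0, "ry": 0, "rz": 0}, {"dx": 0, "dy": 0, "dz": 0, "rx": 0, "ry": 0, "rz": 0}, {"dx": 0, "dy": 0, "dz": 0, "rx": 0, "ry": 0, "rz": 0}, {"dx": 0, "dy": 0, "dz": 0, "rx": 0, "ry": 0, "rz": 0}]}}

```text
time: 7.47
ee_pos: [0.6648, 0.0667, 0.1107]
ee_rot: [[1.0, -0.008, 0.004], [-0.008, -1.0, 0.011], [0.004, -0.011, -1.0]]
ft_force: [-5.2, 24.8, 2.3]
opening: 0.0238
grasp_force: 30.1
```

Run:
```python
from h import *
import cv2
s=state();print(s["ee_pos"],s["ft_force"],s["opening"]); R=s["ee_rot"];print(R.round(4))
im=grab_frame("wrist"); 
cv2.imwrite("pics/w3.png",im[100:,100:560,::-1])
```

```text
[0.66483128 0.06673207 0.11068971] [-5.22844939 24.80410747  2.33328397] 0.023757372187517996
[[ 1.     -0.0077  0.0036]
 [-0.0077 -0.9999  0.0107]
 [ 0.0035 -0.0107 -0.9999]]
```

View pics/w3.png

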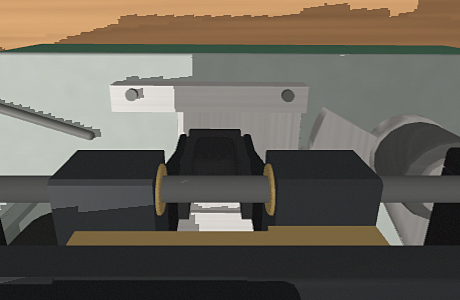

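The slide meets a hard stop: 25 N with no further travel after 21 mm. I'll relax the push, release and lift.

Emit:
{"name": "arm_command", "arguments": {"commands": [{"dx": 0, "dy": -0.1, "dz": 0, "rx": 0, "ry": 0, "rz": 0}, {"dx": 0, "dy": -0.1, "dz": 0, "rx": 0, "ry": 0, "rz": 0}, {"dx": 0, "dy": -0.1, "dz": 0, "rx": 0, "ry": 0, "rz": 0}, {"dx": 0, "dy": 0, "dz": 0, "rx": 0, "ry": 0, "rz": 0}, {"dx": 0, "dy": 0, "dz": 0, "rx": 0, "ry": 0, "rz": 0}, {"dx": 0, "dy": 0, "dz": 0, "rx": 0, "ry": 0, "rz": 0}, {"dx": 0, "dy": 0, "dz": 0, "rx": 0, "ry": 0, "rz": 0}, {"dx": 0, "dy": 0, "dz": 0, "rx": 0, "ry": 0, "rz": 0}]}}

```text
time: 8.18
ee_pos: [0.6647, 0.067, 0.1106]
ee_rot: [[1.0, -0.009, 0.001], [-0.009, -1.0, 0.004], [0.001, -0.004, -1.0]]
ft_force: [-1.3, 10.3, 2.5]
opening: 0.0237
grasp_force: 30.0
```

Emit:
{"name": "arm_command", "arguments": {"commands": [{"dx": 0, "dy": 0, "dz": 0, "rx": 0, "ry": 0, "rz": 0}, {"dx": 0, "dy": 0, "dz": 0, "rx": 0, "ry": 0, "rz": 0}, {"dx": 0, "dy": 0, "dz": 0, "rx": 0, "ry": 0, "rz": 0}, {"dx": 0, "dy": 0, "dz": 0, "rx": 0, "ry": 0, "rz": 0}, {"dx": 0, "dy": 0, "dz": 0, "rx": 0, "ry": 0, "rz": 0}, {"dx": 0, "dy": 0, "dz": 0, "rx": 0, "ry": 0, "rz": 0}, {"dx": 0, "dy": 0, "dz": 0, "rx": 0, "ry": 0, "rz": 0}, {"dx": 0, "dy": 0, "dz": 0, "rx": 0, "ry": 0, "rz": 0}], "claw": 0.25}}

```text
time: 8.85
ee_pos: [0.6646, 0.0637, 0.1105]
ee_rot: [[1.0, -0.01, -0.0], [-0.01, -1.0, -0.0], [-0.0, 0.0, -1.0]]
ft_force: [-1.1, -0.5, -0.5]
opening: 0.0538
grasp_force: 0.0
```

Emit:
{"name": "arm_command", "arguments": {"commands": [{"dx": 0, "dy": 0, "dz": -0.5, "rx": 0, "ry": 0, "rz": 0}, {"dx": 0, "dy": 0, "dz": -1, "rx": 0, "ry": 0, "rz": 0}, {"dx": 0, "dy": 0, "dz": -1, "rx": 0, "ry": 0, "rz": 0}, {"dx": 0, "dy": 0, "dz": -1, "rx": 0, "ry": 0, "rz": 0}, {"dx": 0, "dy": 0, "dz": -1, "rx": 0, "ry": 0, "rz": 0}, {"dx": 0, "dy": 0, "dz": -1, "rx": 0, "ry": 0, "rz": 0}, {"dx": 0, "dy": 0, "dz": -1, "rx": 0, "ry": 0, "rz": 0}, {"dx": 0, "dy": 0, "dz": 0, "rx": 0, "ry": 0, "rz": 0}]}}

```text
time: 9.52
ee_pos: [0.6669, 0.0641, 0.247]
ee_rot: [[1.0, -0.009, 0.01], [-0.009, -1.0, 0.001], [0.01, -0.001, -1.0]]
ft_force: [0.2, 0.7, 1.0]
opening: 0.0543
grasp_force: 0.0
```

Run:
```python
from h import *
import cv2
s=state();c=camera_info("wrist");im=grab_frame("wrist");print(s["ee_pos"])
a=im; t=grab_frame("top")[130:270,220:420]
t=cv2.resize(t,(640,448),interpolation=2)
cv2.imwrite("pics/w4.png",im[:,:,::-1])
p=[.6172,.0467,-.0128]
for n,l in dict(grip=(.047,.0209,.136),piv=(.045,-.095,.153),drum=(-.03,.115,.163),h=handle(0)).items(): print(n,proj("wrist",W(p,l),c).round())
```

```text
[0.66693435 0.06412704 0.24701243]
grip [313. 201.]
piv [440. 209.]
drum [213. 287.]
h [515. 368.]
```

View pics/w4.png

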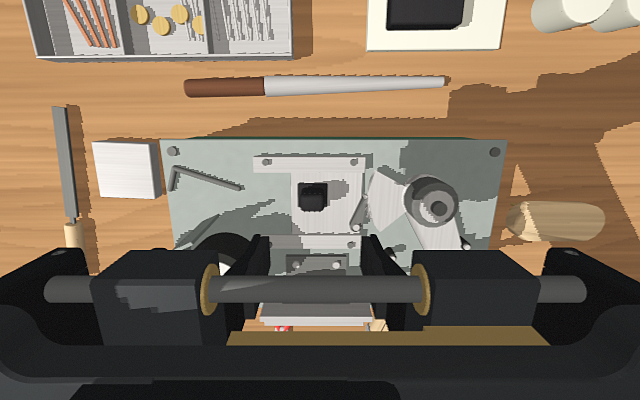

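The grip now sits at (312,197) with the pawl touching the sector near (362,215). Next I move ahead of the handle for a close look.

Emit:
{"name": "arm_command", "arguments": {"commands": [{"dx": -0.9, "dy": 0.67, "dz": 0, "rx": 0, "ry": 0, "rz": 0}, {"dx": -0.9, "dy": 0.67, "dz": 0, "rx": 0, "ry": 0, "rz": 0}, {"dx": -0.9, "dy": 0.67, "dz": 0, "rx": 0, "ry": 0, "rz": 0}, {"dx": -0.9, "dy": 0.67, "dz": 0, "rx": 0, "ry": 0, "rz": 0}, {"dx": -0.9, "dy": 0.67, "dz": 0, "rx": 0, "ry": 0, "rz": 0}, {"dx": -0.9, "dy": 0.67, "dz": 0, "rx": 0, "ry": 0, "rz": 0}, {"dx": -0.9, "dy": 0.67, "dz": 0, "rx": 0, "ry": 0, "rz": 0}, {"dx": -0.9, "dy": 0.67, "dz": 0, "rx": 0, "ry": 0, "rz": 0}]}}

```text
time: 10.28
ee_pos: [0.5177, -0.0424, 0.2394]
ee_rot: [[1.0, -0.01, -0.003], [-0.01, -1.0, -0.0], [-0.003, 0.0, -1.0]]
ft_force: [-0.2, -0.2, 0.3]
opening: 0.0546
grasp_force: 0.0
```

Emit:
{"name": "arm_command", "arguments": {"commands": [{"dx": -0.9, "dy": 0.67, "dz": 0, "rx": 0, "ry": 0, "rz": 0}, {"dx": -0.9, "dy": 0.67, "dz": 0, "rx": 0, "ry": 0, "rz": 0}, {"dx": -0.9, "dy": 0.67, "dz": 0, "rx": 0, "ry": 0, "rz": 0}, {"dx": -0.9, "dy": 0.67, "dz": 0, "rx": 0, "ry": 0, "rz": 0}, {"dx": -0.9, "dy": 0.67, "dz": 0, "rx": 0, "ry": 0, "rz": 0}, {"dx": 0, "dy": 0, "dz": 0, "rx": 0, "ry": 0, "rz": 0}, {"dx": 0, "dy": 0, "dz": 0, "rx": 0, "ry": 0, "rz": 0}, {"dx": 0, "dy": 0, "dz": 0, "rx": 0, "ry": 0, "rz": 0}]}}

```text
time: 10.95
ee_pos: [0.429, -0.1077, 0.2403]
ee_rot: [[1.0, -0.01, -0.0], [-0.01, -1.0, 0.0], [-0.0, -0.0, -1.0]]
ft_force: [0.5, 0.5, 0.3]
opening: 0.0542
grasp_force: 0.0
```

Run:
```python
from h import *
import cv2
s=state();c=camera_info("wrist");im=grab_frame("wrist");print(s["ee_pos"])
cv2.imwrite("pics/w5.png",im[:,:,::-1])
p=[.6172,.0467,-.0128]
for n,l in dict(grip=(.047,.0209,.136),piv=(.045,-.095,.153),h=handle(0),hb=handle(0)-[0,0,.05]).items(): print(n,proj("wrist",W(p,l),c).round())
print(look_for("tension_handle","wrist")[:2])
```

```text
[ 0.42895135 -0.10770797  0.24025299]
grip [  64. -118.]
piv [ 222. -133.]
h [317.  76.]
hb [317.  83.]
[{'box': [302.3, 61.6, 333.2, 95.6], 'p': 0.97}]
```

View pics/w5.png

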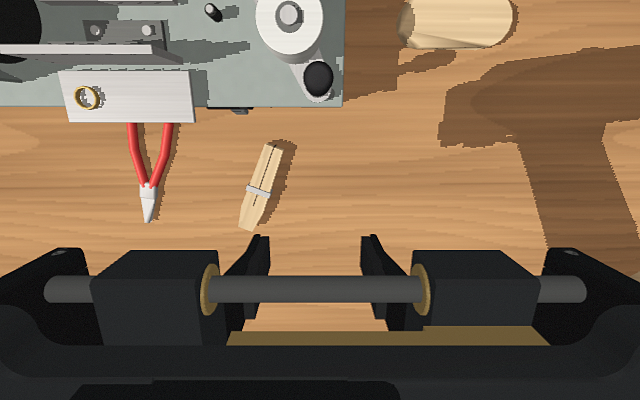

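The handle shows at (318,77) against a prediction of (317,76), so the estimate holds. Move over it and descend.

Emit:
{"name": "arm_command", "arguments": {"commands": [{"dx": 1, "dy": 0.07, "dz": 0, "rx": 0, "ry": 0, "rz": 0}, {"dx": 1, "dy": 0, "dz": 0, "rx": 0, "ry": 0, "rz": 0}, {"dx": 1, "dy": 0, "dz": 0, "rx": 0, "ry": 0, "rz": 0}, {"dx": 1, "dy": 0, "dz": 0, "rx": 0, "ry": 0, "rz": 0}, {"dx": 1, "dy": 0, "dz": 0, "rx": 0, "ry": 0, "rz": 0}, {"dx": 0, "dy": 0, "dz": 0, "rx": 0, "ry": 0, "rz": 0}, {"dx": 0, "dy": 0, "dz": 0, "rx": 0, "ry": 0, "rz": 0}, {"dx": 0, "dy": 0, "dz": 0, "rx": 0, "ry": 0, "rz": 0}]}}

```text
time: 11.72
ee_pos: [0.5286, -0.1098, 0.2398]
ee_rot: [[1.0, -0.01, -0.002], [-0.01, -1.0, 0.0], [-0.002, -0.0, -1.0]]
ft_force: [-0.6, 0.6, -0.2]
opening: 0.0544
grasp_force: 0.0
```

Emit:
{"name": "arm_command", "arguments": {"commands": [{"dx": 0, "dy": 0, "dz": 0.6, "rx": 0, "ry": 0, "rz": 0}, {"dx": 0, "dy": 0, "dz": 0.6, "rx": 0, "ry": 0, "rz": 0}, {"dx": 0, "dy": 0, "dz": 0.6, "rx": 0, "ry": 0, "rz": 0}, {"dx": 0, "dy": 0, "dz": 0.6, "rx": 0, "ry": 0, "rz": 0}, {"dx": 0, "dy": 0, "dz": 0.6, "rx": 0, "ry": 0, "rz": 0}, {"dx": 0, "dy": 0, "dz": 0.6, "rx": 0, "ry": 0, "rz": 0}, {"dx": 0, "dy": 0, "dz": 0, "rx": 0, "ry": 0, "rz": 0}, {"dx": 0, "dy": 0, "dz": 0, "rx": 0, "ry": 0, "rz": 0}]}}

```text
time: 12.38
ee_pos: [0.5281, -0.1102, 0.1686]
ee_rot: [[1.0, -0.01, -0.001], [-0.01, -1.0, -0.0], [-0.001, 0.0, -1.0]]
ft_force: [-1.0, 0.0, 0.3]
opening: 0.0544
grasp_force: 0.0
```

Emit:
{"name": "arm_command", "arguments": {"commands": [{"dx": 0, "dy": 0, "dz": 0, "rx": 0, "ry": 0, "rz": 0}, {"dx": 0, "dy": 0, "dz": 0, "rx": 0, "ry": 0, "rz": 0}, {"dx": 0, "dy": 0, "dz": 0, "rx": 0, "ry": 0, "rz": 0}, {"dx": 0, "dy": 0, "dz": 0, "rx": 0, "ry": 0, "rz": 0}, {"dx": 0, "dy": 0, "dz": 0, "rx": 0, "ry": 0, "rz": 0}, {"dx": 0, "dy": 0, "dz": 0, "rx": 0, "ry": 0, "rz": 0}, {"dx": 0, "dy": 0, "dz": 0, "rx": 0, "ry": 0, "rz": 0}, {"dx": 0, "dy": 0, "dz": 0, "rx": 0, "ry": 0, "rz": 0}], "claw": -1}}

```text
time: 13.05
ee_pos: [0.5289, -0.1107, 0.1687]
ee_rot: [[1.0, -0.01, 0.0], [-0.01, -1.0, -0.001], [0.0, 0.001, -1.0]]
ft_force: [0.0, -3.1, -0.5]
opening: 0.0192
grasp_force: 30.0
```

Emit:
{"name": "arm_command", "arguments": {"commands": [{"dx": -0.1, "dy": -0.225, "dz": 0, "rx": 0, "ry": 0, "rz": 0}, {"dx": -0.09, "dy": -0.225, "dz": 0, "rx": 0, "ry": 0, "rz": 0}, {"dx": -0.09, "dy": -0.23, "dz": 0, "rx": 0, "ry": 0, "rz": 0}, {"dx": -0.08, "dy": -0.23, "dz": 0, "rx": 0, "ry": 0, "rz": 0}, {"dx": -0.07, "dy": -0.235, "dz": 0, "rx": 0, "ry": 0, "rz": 0}, {"dx": -0.06, "dy": -0.235, "dz": 0, "rx": 0, "ry": 0, "rz": 0}, {"dx": -0.055, "dy": -0.24, "dz": 0, "rx": 0, "ry": 0, "rz": 0}, {"dx": -0.05, "dy": -0.24, "dz": 0, "rx": 0, "ry": 0, "rz": 0}]}}

```text
time: 13.72
ee_pos: [0.5176, -0.0746, 0.1688]
ee_rot: [[1.0, -0.01, 0.0], [-0.01, -1.0, -0.003], [0.0, 0.003, -1.0]]
ft_force: [3.1, -8.4, -1.9]
opening: 0.0189
grasp_force: 30.0
```

Emit:
{"name": "arm_command", "arguments": {"commands": [{"dx": -0.04, "dy": -0.24, "dz": 0, "rx": 0, "ry": 0, "rz": 0}, {"dx": -0.03, "dy": -0.24, "dz": 0, "rx": 0, "ry": 0, "rz": 0}, {"dx": -0.02, "dy": -0.245, "dz": 0, "rx": 0, "ry": 0, "rz": 0}, {"dx": -0.01, "dy": -0.245, "dz": 0, "rx": 0, "ry": 0, "rz": 0}, {"dx": 0, "dy": -0.245, "dz": 0, "rx": 0, "ry": 0, "rz": 0}, {"dx": 0.01, "dy": -0.245, "dz": 0, "rx": 0, "ry": 0, "rz": 0}, {"dx": 0.01, "dy": -0.245, "dz": 0, "rx": 0, "ry": 0, "rz": 0}, {"dx": 0.01, "dy": -0.245, "dz": 0, "rx": 0, "ry": 0, "rz": 0}]}}

```text
time: 14.38
ee_pos: [0.516, -0.0364, 0.1688]
ee_rot: [[1.0, -0.01, -0.001], [-0.01, -1.0, -0.005], [-0.001, 0.005, -1.0]]
ft_force: [1.5, -12.1, -1.2]
opening: 0.0193
grasp_force: 30.0
```

Emit:
{"name": "arm_command", "arguments": {"commands": [{"dx": 0, "dy": -0.1, "dz": 0, "rx": 0, "ry": 0, "rz": 0}, {"dx": 0, "dy": -0.1, "dz": 0, "rx": 0, "ry": 0, "rz": 0}, {"dx": 0, "dy": 0, "dz": 0, "rx": 0, "ry": 0, "rz": 0}, {"dx": 0, "dy": 0, "dz": 0, "rx": 0, "ry": 0, "rz": 0}, {"dx": 0, "dy": 0, "dz": 0, "rx": 0, "ry": 0, "rz": 0}, {"dx": 0, "dy": 0, "dz": 0, "rx": 0, "ry": 0, "rz": 0}, {"dx": 0, "dy": 0, "dz": 0, "rx": 0, "ry": 0, "rz": 0}, {"dx": 0, "dy": 0, "dz": 0, "rx": 0, "ry": 0, "rz": 0}]}}

```text
time: 15.05
ee_pos: [0.5162, -0.0339, 0.1688]
ee_rot: [[1.0, -0.01, -0.001], [-0.01, -1.0, -0.007], [-0.001, 0.007, -1.0]]
ft_force: [2.8, -17.1, -1.5]
opening: 0.0191
grasp_force: 30.0
```

Emit:
{"name": "arm_command", "arguments": {"commands": [{"dx": 0, "dy": -0.1, "dz": 0, "rx": 0, "ry": 0, "rz": 0}, {"dx": 0, "dy": -0.1, "dz": 0, "rx": 0, "ry": 0, "rz": 0}, {"dx": 0, "dy": 0, "dz": 0, "rx": 0, "ry": 0, "rz": 0}, {"dx": 0, "dy": 0, "dz": 0, "rx": 0, "ry": 0, "rz": 0}, {"dx": 0, "dy": 0, "dz": 0, "rx": 0, "ry": 0, "rz": 0}, {"dx": 0, "dy": 0, "dz": 0, "rx": 0, "ry": 0, "rz": 0}, {"dx": 0, "dy": 0, "dz": 0, "rx": 0, "ry": 0, "rz": 0}, {"dx": 0, "dy": 0, "dz": 0, "rx": 0, "ry": 0, "rz": 0}]}}

```text
time: 15.72
ee_pos: [0.5161, -0.0335, 0.1688]
ee_rot: [[1.0, -0.01, -0.003], [-0.01, -1.0, -0.012], [-0.003, 0.012, -1.0]]
ft_force: [5.5, -30.2, -4.3]
opening: 0.0195
grasp_force: 30.0
```

Run:
```python
from h import *
import cv2
a=grab_frame("scene")[100:320,190:410]; b=grab_frame("top")[130:270,220:420]
o=np.hstack([cv2.resize(a,(400,400),interpolation=2),cv2.resize(b,(400,400*140//200),interpolation=2).copy() if 0 else cv2.copyMakeBorder(cv2.resize(b,(400,280),interpolation=2),0,120,0,0,0)])
cv2.imwrite("pics/end.png",o[:,:,::-1])
print(state()["ee_pos"],state()["ft_force"])
```

```text
[ 0.51609809 -0.03346181  0.16878313] [  6.63161629 -30.82172897  -4.154289  ]
```

View pics/end.png

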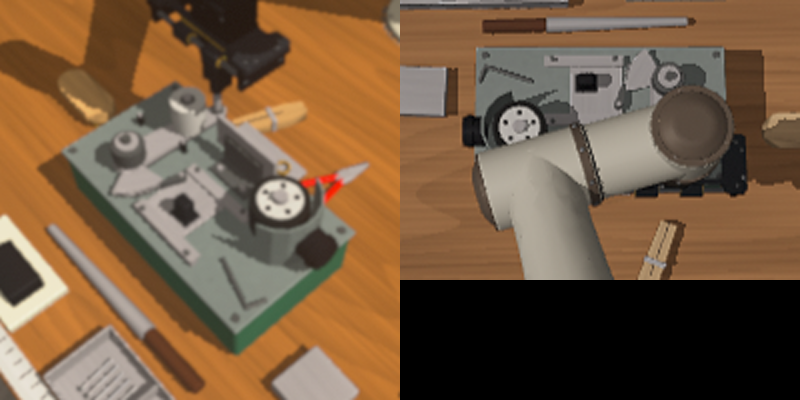

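The slide is home at (585,82) in the right half. The sector has swung round, and the handle is hard on its stop: 30 N, at the predicted position, with nothing else moved.

```bash
python3 -c "
from workcell import *
print(finish_job())"
```

```text
the job is handed in; nothing more can be done
None
```

I slid the pawl slide home to its end stop, then pushed the tensioner handle back to its stop and handed the job in still holding it there at about 30 N; the loose tools look undisturbed, but no verdict came back.

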